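# Make up the twin-groove cutter set on its setting arbor

## Robot

A 7-joint arm with a two-finger parallel gripper is mounted at the origin on a cart in front of the work surface, level with it; the furniture and walls round the work are solid. World frame = base frame: x ahead of the robot, y to its left, z up, the work surface at z = 0. Lengths are in m, angles in rad, forces in N, time in s.
With the tool pointing down it reaches from about 0.425 to 0.925 m from the base axis. Payload 6.8 kg.
Tool frame: the origin (TCP) lies at the very end of the fingers, on their centre line; the grasp point (between the pads) lies 19 mm behind it; z points along the fingers, y is the line along which they close (so a half turn about z gives the same grasp; the last joint's range is limited). The gripper opens to 85 mm and grips with 20 to 120 N. Pads are 22 mm wide; open, the fingers measure 114 mm over their backs; the gripper's body (76 mm by 85 mm) begins 54 mm behind the grasp point. The pads swing forward as they close: fully open they stand 13 mm farther back than shut.
Start: joints at [-1.27, 0.477, 0.022, 1.555, -0.011, 1.109, -0.083], TCP at [0.268, 0.619, 0.231] pointing down, gripper open.
Joint ranges: [-2.96, 2.96], [-0.34, 2.1], [-1.41, 1.46], [0.24, 2.44], [-1.37, 4.51], [0.17, 1.92], [-2.96, 2.96]. Speed limits (rad/s): [2.39, 2.39, 3.14, 3.14, 3.14, 3.14, 3.14].

## Interface

Orientations are given as a unit quaternion [w, x, y, z].
In Python, from station import bot gives the robot as it stands.
- The arm moves only by the tool apply_moves, never from a script. Its argument "deltas" is a list of rows, each a list of 3 entries, a list of its own where there are three numbers: the closure, from 0 (fully open) to 1 (shut), then the shift along the tool's x, y, z in units of 0.2 m (1.0 is 0.2 m), then the turn about the tool's z in units of 2 pi rad (1.0 is 2 pi rad). A call has 1 to 12 rows; each row is the pose to reach, as a shift and turn from the pose commanded when the call began, along the tool's axes at that moment, turning the shorter way round; what a row does not reach only later rows make up. A row lasts 1/10 s, in which the tool goes at most 50 mm and 8.59 degrees, less where a joint would pass 70% of its speed; a pose out of reach is approached as far as the arm can. A call with a number of a shift or a turn outside -1 to 1 is refused whole. A call with a gripper value outside its range is refused whole. The fingers move at their own pace and stop on an object; "squeeze" is the grip in N (left out, the last holds). Time passes only in rows, so rows that repeat a pose let the fingers close. It gives the time, the measured TCP pose, the force, the opening and the grip force at its end, in the units of the state.
- bot.get_obs(): the state, without advancing time (a new reading comes with each control period).
- bot.read_camera(name): name is "scene" or "top"; returns a dict with "color" (480x640x3 uint8, red, green, blue), "intrinsics" (3x3 intrinsics, pixels), "pose" (4x4, takes a point from camera to world coordinates). Camera axes: x right, y down, z forward; pixel columns grow to the right and rows downward; lengths in m; the calibration is good to about 2 mm. A picture is of the moment at which its call begins. There is no depth.
- bot.hand_in(): hands the job in; it is judged then, once.
Trained networks look in a picture, given as the dict that the camera call returned (one of the last four; its "shot" number tells which), for a name from the list of things; names that differ only in an ending like _2 or _b are one class to them, and where a whole thing is asked for, a point or a joint stands for the part that bears it (a point fixed in the world has none). Each returns a list of dicts, best first, with "confidence" (0 to 1); they miss things now and then, are a little off and sometimes report something else, mostly with a low value. They report only what shows in the picture. A call takes as long as a camera call.
- bot.look_for(picture, target): "point" ([x, y, z] in m, in world coordinates, good to about 4 mm: the middle of the surface that is visible of it).
The state is a dict: "t": time; "q": joint angles; "joint_vel": joint speeds; "joint_torque": joint torques, N m; "eef_pos": TCP position; "tool_rot": TCP orientation; "contact_force": force on the tool from outside, world axes, zero at the start; "torque": the same for the moment, N m; "gripper_width": opening from 0.0 (shut) to 1.0 (fully open); "grasp_force": force on a finger pad.
Only numpy, scipy, OpenCV 4.12 (cv2) and the standard library are available. Lean on these libraries where they do the work, as an engineer would, in place of code of your own. Each camera call takes 0.05 s, during which the arm holds its last target. There are 200 camera calls.

## Task

Make up the twin-groove cutter set on the upright setting arbor. From the bottom: the red cutter, the thin green spacer, the blue cutter, the thick brass packing ring, and the black clamping collar on top, each hub up and fully down on the part below, then let go. Leave the setting block, the wax tin and the star knob where they are.

Things in the scene. Friction and masses are not known exactly. Their poses are not given: they have to be found in the camera images.
- arbor_stand: Fixed setting arbor: dark round foot 120 mm across, 12 mm high; steel flange 56 mm across, flat top 20 mm above the foot's underside; from it an upright steel shaft of diameter 27 mm to height 76 mm, tapering to a 14 mm nose at 88 mm. 30 mm bores pass over it with 1.5 mm to spare all round. Origin: centre of the foot's underside (at the table top), z up the shaft. Placed anew at each start.
- red_cutter: Loose grooving cutter, 0.3 kg: red toothed disc 98 mm across and 5 mm thick; on it a bare steel hub of outer diameter 50 mm, its top 14 mm above the underside (9 mm to grip above the disc). Through bore 30 mm. Origin on the axis at the underside, z up. Lies flat on the table, hub up. First (lowest) of the set; seated, its underside is on the flange, 20 mm above the table.
- green_spacer: Thin green spacer ring, 0.06 kg. Loose. Outer diameter 50 mm, through bore 30 mm, 10 mm thick. Origin on the axis at the underside, z up. Lies flat on the table. Second of the set; seated, its underside is 34 mm above the table.
- blue_cutter: Loose grooving cutter, 0.3 kg: blue toothed disc 98 mm across and 5 mm thick; on it a bare steel hub of outer diameter 50 mm, its top 14 mm above the underside (9 mm to grip above the disc). Through bore 30 mm. Origin on the axis at the underside, z up. Lies flat on the table, hub up. Third of the set; seated, its underside is 44 mm above the table.
- brass_ring: Thick brass packing ring, 0.14 kg. Loose. Outer diameter 50 mm, through bore 30 mm, 16 mm thick. Origin on the axis at the underside, z up. Lies flat on the table. Fourth of the set; seated, its underside is 58 mm above the table.
- black_collar: Black fluted clamping collar with a bright steel bush round its bore, 0.12 kg. Loose. Outer diameter 50 mm, through bore 30 mm, 16 mm high. Origin on the axis at the underside, z up. Lies flat on the table. Fifth (topmost) of the set; seated, its underside is 74 mm above the table and its top 90 mm.
- setting_block: Bystander: bare aluminium setting block, 50 x 75 x 40 mm (x, y, z), loose, lying among the parts at any yaw. Origin at the centre of its underside. Not part of the set. (Room: beyond the parts stands the fixed blade hood, from x = 0.69 on, y from -0.46 to 0.02.)
- wax_tin: Bystander: round tin with a red lid, 77 mm across, 40 mm high, loose, standing at the near left edge of the table. Origin at the centre of its underside. Not part of the set. (Room: left of it the fixed crosscut fence lies over the table, top 0.11 m high, from y = 0.30 on.)
- star_knob: Bystander: black star-shaped hand knob without a bore, 45 x 48 mm across, 30 mm high, loose, at the right of the parts. Origin at the centre of its underside. Not part of the set.

How it is judged:
On the way, in this order (a step that is already met when the one before it is completed fails the run):
1. the red cutter is down on the stand's flange (horizontal distance between red_cutter and arbor_stand below 0.004 m and z of red_cutter in the frame of arbor_stand between 0.0175 and 0.0225 m and angle between red_cutter's own z axis and vertical below 0.06 rad and linear speed of red_cutter below 0.02 m/s), for 0.2 s.
2. the green spacer lies on the red cutter (horizontal distance between green_spacer and arbor_stand below 0.004 m and z of green_spacer in the frame of arbor_stand between 0.0315 and 0.0365 m and angle between green_spacer's own z axis and vertical below 0.06 rad and linear speed of green_spacer below 0.02 m/s), for 0.2 s.
3. the blue cutter lies on the green spacer (horizontal distance between blue_cutter and arbor_stand below 0.004 m and z of blue_cutter in the frame of arbor_stand between 0.0415 and 0.0465 m and angle between blue_cutter's own z axis and vertical below 0.06 rad and linear speed of blue_cutter below 0.02 m/s), for 0.2 s.
4. the brass ring lies on the blue cutter (horizontal distance between brass_ring and arbor_stand below 0.004 m and z of brass_ring in the frame of arbor_stand between 0.0555 and 0.0605 m and angle between brass_ring's own z axis and vertical below 0.06 rad and linear speed of brass_ring below 0.02 m/s), for 0.2 s.
5. the black collar lies on the brass ring (horizontal distance between black_collar and arbor_stand below 0.004 m and z of black_collar in the frame of arbor_stand between 0.0715 and 0.0765 m and angle between black_collar's own z axis and vertical below 0.06 rad and linear speed of black_collar below 0.02 m/s), for 0.2 s.
At the end, for the whole second after the job is handed in: At rest and released on the shaft, from the bottom: red cutter, green spacer, blue cutter, brass ring, black collar; each axis within 4 mm of the shaft's, each underside within 2.5 mm of its seated height (20, 34, 44, 58, 74 mm above the stand's underside), level within 3 degrees, hub up (all of step 1 and all of step 2 and all of step 3 and all of step 4 and all of step 5); the robot touches nothing.
It fails at once if the setting block is shifted by more than 25 mm (distance of setting_block from where it was at the start of the episode above 0.025 m).
It fails at once if the wax tin is shifted by more than 25 mm (distance of wax_tin from where it was at the start of the episode above 0.025 m).
It fails at once if the star knob is shifted by more than 25 mm (distance of star_knob from where it was at the start of the episode above 0.025 m).
It also fails if it takes over 106 s, if anything falls off the work surface, if the arm or the gripper's body presses on something with over 40 N, if the wrist force passes 120 N, or if a joint passes its speed limit or range.

## Working session

There is one attempt and no reset: what is moved stays moved. The work goes in short steps, Python scripts to look and compute and a tool call to move; the robot and the scene stay as the last step left them, time stands still between calls to the robot, and variables do not carry over. Pictures are saved under pics/ and viewed, at most 14 in all, crops included, and the job is handed in when it is done.

Besides the shell and the picture viewer there is one more tool, called after "Call:" as name(argument=value, ...) on one line, values as JSON. apply_moves: Moves the arm, as the interface text tells. Its arguments: {"type":"object","properties":{"deltas":{"type":"array","items":{"type":"array"}},"squeeze":{"type":"number"}},"required":["deltas"]}

```bash
mkdir -p pics; ls; cat > h.py <<'E'
from station import bot
import numpy as np, cv2
def snap(cam,name):
    p=bot.read_camera(cam); cv2.imwrite(f"pics/{name}.png",p["color"][:,:,::-1]); return p
def proj(p,X):
    T=np.linalg.inv(p["pose"]); c=T[:3,:3]@np.array(X)+T[:3,3]; u=np.array(p["intrinsics"])@c; return u[:2]/u[2]
def unproj(p,uv,z):
    P=np.array(p["pose"]); d=P[:3,:3]@np.linalg.solve(np.array(p["intrinsics"]),[uv[0],uv[1],1]); o=P[:3,3]
    return o+d*(z-o[2])/d[2]
E
python3 - <<'E'
from h import *
s=bot.get_obs(); print({k:np.round(v,3).tolist() for k,v in s.items()})
for c in("top","scene"):
    p=snap(c,c+"0"); print(c,np.round(p["pose"],3).tolist(),np.round(p["intrinsics"],1).tolist())
    for n in "arbor_stand red_cutter green_spacer blue_cutter brass_ring black_collar setting_block wax_tin star_knob".split():
        print(n,[(np.round(d["point"],3).tolist(),round(d["confidence"],2),proj(p,d["point"]).round().tolist()) for d in bot.look_for(p,n)][:2])
E
```

```text
pics
{'t': 0.0, 'q': [-1.27, 0.478, 0.022, 1.556, -0.011, 1.109, -0.083], 'joint_vel': [0.0, 0.001, -0.002, -0.0, 0.0, 0.001, -0.0], 'joint_torque': [-0.0, -59.646, 1.608, -28.119, 0.012, 0.009, -0.0], 'eef_pos': [0.268, 0.619, 0.23], 'tool_rot': [-0.0, 0.203, 0.979, -0.001], 'contact_force': [-0.372, -0.559, 0.399], 'torque': [0.019, 0.0, -0.042], 'grasp_force': 0.0, 'gripper_width': 0.996}
top [[-0.025, -0.982, 0.188, 0.273], [-1.0, 0.024, -0.009, -0.07], [0.004, -0.188, -0.982, 1.171], [0.0, 0.0, 0.0, 1.0]] [[568.3, 0.0, 323.0], [0.0, 568.3, 236.2], [0.0, 0.0, 1.0]]
arbor_stand [([0.588, 0.197, 0.012], 0.96, [190.0, 196.0]), ([0.35, 0.253, 0.038], 0.37, [157.0, 310.0])]
red_cutter [([0.442, 0.14, 0.004], 0.8, [218.0, 265.0]), ([0.597, 0.01, 0.002], 0.42, [280.0, 191.0])]
green_spacer [([0.607, -0.365, 0.007], 0.73, [456.0, 182.0]), ([0.44, 0.14, 0.007], 0.36, [217.0, 265.0])]
blue_cutter [([0.594, 0.01, 0.006], 0.85, [279.0, 192.0])]
brass_ring [([0.441, -0.082, 0.015], 0.56, [324.0, 262.0])]
black_collar [([0.592, -0.15, 0.017], 0.74, [355.0, 190.0])]
setting_block [([0.447, -0.2
[... 220 characters left out ...]
0.026, -0.904, -0.427, 0.584], [0.0, 0.0, 0.0, 1.0]] [[609.8, 0.0, 318.1], [0.0, 609.8, 238.3], [0.0, 0.0, 1.0]]
arbor_stand [([0.579, 0.19, 0.014], 0.6, [248.0, 208.0])]
red_cutter [([0.582, -0.156, 0.012], 0.74, [378.0, 241.0])]
green_spacer [([0.598, -0.366, 0.008], 0.76, [474.0, 263.0])]
blue_cutter [([0.59, 0.005, 0.004], 0.68, [316.0, 227.0])]
brass_ring [([0.432, -0.087, 0.013], 0.63, [317.0, 259.0])]
black_collar [([0.581, -0.157, 0.014], 0.88, [378.0, 240.0])]
setting_block [([0.433, -0.251, 0.031], 0.86, [393.0, 271.0]), ([0.582, -0.158, 0.016], 0.16, [379.0, 239.0])]
wax_tin []
star_knob [([0.436, -0.396, 0.028], 0.79, [466.0, 292.0]), ([0.58, 0.191, 0.013], 0.32, [248.0, 208.0])]
```

```bash
python3 - <<'E'
import cv2
i=cv2.imread("pics/top0.png")[130:350,120:520]
cv2.imwrite("pics/top0c.png",cv2.resize(i,None,fx=2,fy=2,interpolation=cv2.INTER_CUBIC))
E
```

```text
(no output)
```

View pics/top0c.png

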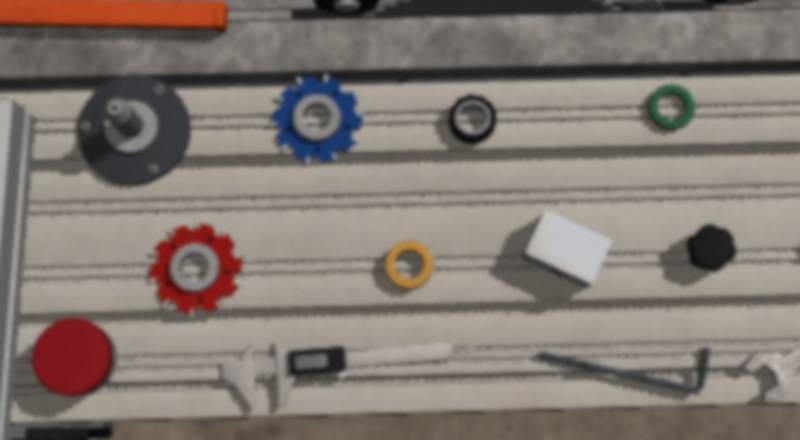

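View pics/scene0.png

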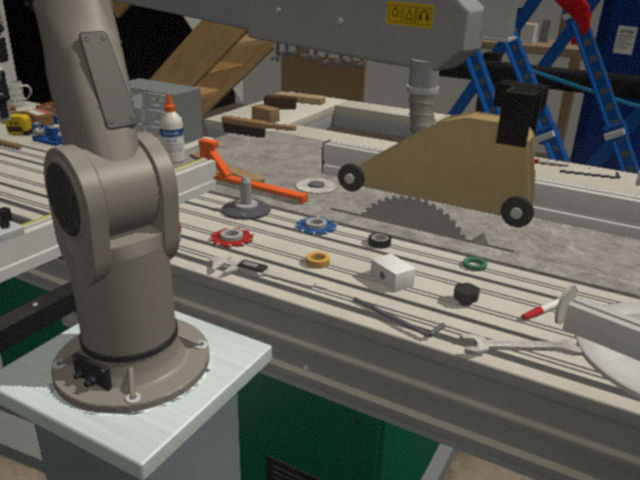

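The top view shows the arbor foot at about (187,195) px, with blue, black and green along the back row. Red, brass, the block and the knob are in the front row, and the wax tin is near left, so the network points are plausible. Next I'll refine the positions by segmentation.

```bash
cat > seg.py <<'E'
from h import *
Z=dict(arbor=.006,red=.003,green=.005,blue=.003,brass=.008,black=.008)
G=dict(arbor=(.588,.197,.012),red=(.442,.14,.004),green=(.603,-.366,.007),blue=(.594,.01,.005),brass=(.44,-.083,.015),black=(.59,-.152,.015))
R=dict(arbor=.075,red=.06,green=.036,blue=.06,brass=.036,black=.034)
def mask(n,im):
    h=cv2.cvtColor(im,cv2.COLOR_RGB2HSV).astype(int); H,S,V=h[...,0],h[...,1],h[...,2]
    return dict(arbor=V<105,black=V<90,red=((H<10)|(H>170))&(S>110),green=(H>45)&(H<90)&(S>90),blue=(H>95)&(H<130)&(S>100),brass=(H>12)&(H<32)&(S>100))[n].astype(np.uint8)
def fit(p,n,g=None,z=None,k=4):
    g=G[n] if g is None else g; c=proj(p,g); r=R[n]*568/1.15
    x0,y0=(c-r).astype(int); m=int(2*r)
    im=cv2.resize(np.ascontiguousarray(p["color"][y0:y0+m,x0:x0+m]),None,fx=k,fy=k,interpolation=cv2.INTER_CUBIC)
    cs,_=cv2.findContours(mask(n,im),cv2.RETR_EXTERNAL,cv2.CHAIN_APPROX_NONE)
    cc=max(cs,key=cv2.contourArea); e=cv2.fitEllipse(cv2.convexHull(cc))
    u=(np.array(e[0])+.5)/k-.5+[x0,y0]
    return unproj(p,u,Z[n] if z is None else z),u,np.array(e[1])/k
if __name__=="__main__":
    p=bot.read_camera("top")
    for n in G:
        w,u,a=fit(p,n); d=np.linalg.norm(w-p["pose"][:3,3])
        print(n,w.round(4),u.round(1),"diam mm",(a*d/568.3*1000).round(1))
E
python3 seg.py
```

```text
arbor [0.6036 0.2103 0.006 ] [184.8 189.9] diam mm [142.4 254.3]
red [0.4435 0.1405 0.003 ] [217.2 264.2] diam mm [93.9 97.6]
green [ 0.6049 -0.364   0.005 ] [455.1 183.2] diam mm [44.7 47.3]
blue [0.6019 0.0129 0.003 ] [278.1 188.9] diam mm [91.8 94.7]
brass [ 0.4419 -0.0805  0.008 ] [323.9 262. ] diam mm [49.4 50.6]
black [ 0.5888 -0.1448  0.008 ] [352.5 192.5] diam mm [54.7 72.3]
```

Call:
apply_moves(deltas=[[0.0,[0,0,0],-0.02],[0.0,[0,0,0],-0.045],[0.0,[0,0,0],-0.065],[0.0,[0,0,0],-0.065],[0.0,[0,0,0],-0.065]], squeeze=30)

```text
t: 1.55
eef_pos: [0.2684, 0.6193, 0.2313]
tool_rot: [-0.0, 0.002, 1.0, 0.0]
contact_force: [0.5, -0.5, 0.3]
gripper_width: 1.001
grasp_force: 0.0
```

```bash
cat > circ.py <<'E'
from h import *
from scipy.optimize import minimize
def circ(p,g,r,z,sgn=1,d=.004):
    "edge circle of radius r at height z near g; sgn=+1: brighter outside"
    im=cv2.cvtColor(p["color"],cv2.COLOR_RGB2GRAY).astype(np.float32)
    t=np.linspace(0,2*np.pi,180,endpoint=False)
    T=np.linalg.inv(p["pose"]);K=np.array(p["intrinsics"])
    def I(x,y,rr):
        X=np.stack([x+rr*np.cos(t),y+rr*np.sin(t),0*t+z]); c=K@(T[:3,:3]@X+T[:3,3:4]); c=(c[:2]/c[2]).astype(np.float32)
        return cv2.remap(im,c[0][None],c[1][None],cv2.INTER_LINEAR)[0]
    f=lambda v:-np.mean(np.clip(sgn*(I(v[0],v[1],r+d)-I(v[0],v[1],r-d)),0,60))
    gr=[(f((g[0]+a,g[1]+b)),g[0]+a,g[1]+b) for a in np.arange(-.015,.0151,.002) for b in np.arange(-.015,.0151,.002)]
    b=min(gr); s=minimize(f,b[1:],method="Nelder-Mead",options=dict(initial_simplex=[b[1:],(b[1]+.001,b[2]),(b[1],b[2]+.001)]))
    return s.x.round(4),round(-s.fun,1)
if __name__=="__main__":
    p=bot.read_camera("top")
    print("foot12",circ(p,(.588,.197),.06,.012)); print("foot6",circ(p,(.588,.197),.06,.006))
    print("flange",circ(p,(.588,.197),.028,.02,-1))
    print("black",circ(p,(.592,-.15),.025,.008)); print("brass",circ(p,(.442,-.081),.025,.008)); print("green",circ(p,(.605,-.364),.025,.005))
    print("hubs",circ(p,(.443,.14),.025,.014,-1),circ(p,(.60,.013),.025,.014,-1))
    print("bores",[circ(p,g,.015,z,s) for g,z,s in [((.443,.14),.014,1),((.6,.013),.014,1),((.592,-.15),.016,1)]])
    for n,a in dict(arb=(.588,.197,.03),blk=(.59,-.148,.01)).items():
        u=proj(p,a).astype(int); c=p["color"][u[1]-45:u[1]+45,u[0]-45:u[0]+45]; cv2.imwrite(f"pics/{n}1.png",cv2.resize(c[:,:,::-1],None,fx=6,fy=6,interpolation=cv2.INTER_CUBIC)); print(n,u-45)
E
python3 circ.py
```

```text
foot12 (array([0.5926, 0.2054]), np.float64(48.1))
foot6 (array([0.594, 0.207]), np.float64(47.7))
flange (array([0.5957, 0.2075]), np.float64(49.8))
black (array([ 0.596 , -0.1514]), np.float64(57.3))
brass (array([ 0.4355, -0.0697]), np.float64(41.6))
green (array([ 0.6031, -0.3611]), np.float64(56.1))
hubs (array([0.444, 0.139]), np.float64(60.0)) (array([0.601, 0.012]), np.float64(60.0))
bores [(array([0.4458, 0.1396]), np.float64(31.1)), (array([0.6027, 0.0121]), np.float64(38.5)), (array([ 0.5955, -0.1648]), np.float64(34.6))]
arb [143 148]
blk [309 146]
```

View pics/arb1.png

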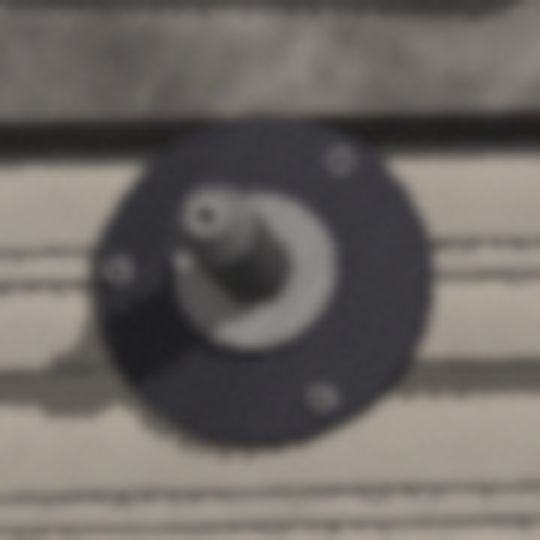

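The crop shows the foot's outline centred at about (265,282). Its three screws are at (118,270), (342,158) and (322,398), and the nose tip is at (205,215). I'll combine these.

```bash
python3 - <<'E'
from h import *
p=bot.read_camera("top")
f=lambda c:np.array([143,148])+(np.array(c)+.5)/6-.5
print("outline",unproj(p,f((265,282)),.006),"screws",unproj(p,f((260.7,275.3)),.012),"nose",unproj(p,f((205,215)),.088))
s=bot.read_camera("scene")
for n,X in dict(nose=(.595,.206,.088),base=(.595,.206,.0)).items(): print(n,proj(s,X))
u=proj(s,(.595,.206,.04)).astype(int); c=s["color"][u[1]-35:u[1]+35,u[0]-45:u[0]+45]
print(u-[45,35]); cv2.imwrite("pics/arb2.png",cv2.resize(c[:,:,::-1],None,fx=8,fy=8,interpolation=cv2.INTER_CUBIC))
E
```

```text
outline [0.59314152 0.20592582 0.006     ] screws [0.59396089 0.20606319 0.012     ] nose [0.59389368 0.20671254 0.088     ]
nose [245.31919882 175.6933894 ]
base [246.19837433 209.38150467]
[200 159]
```

View pics/arb2.png

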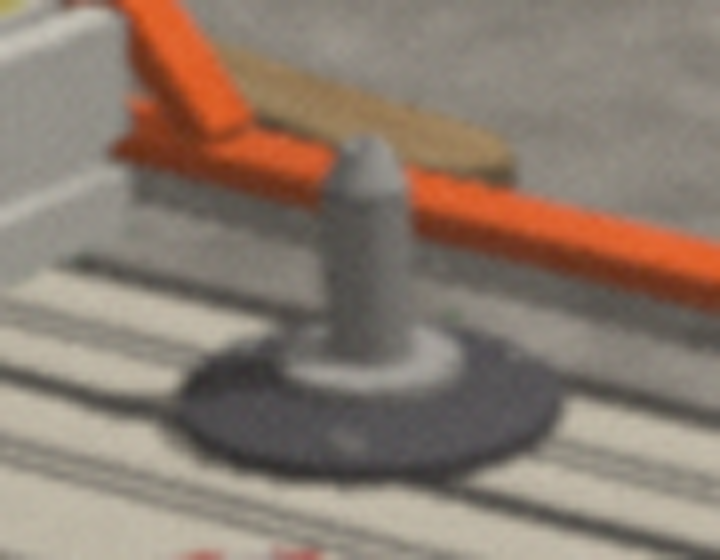

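Call:
apply_moves(deltas=[[0.1,[-0.2,-0.25,0],0],[0.2,[-0.3,-0.5,0],0],[0.3,[-0.4,-0.75,0],0],[0.3,[-0.4,-1.0,0],0],[0.3,[-0.4,-1.0,0],0]])

```text
t: 2.2
eef_pos: [0.3501, 0.414, 0.2313]
tool_rot: [0.0, 0.004, 1.0, -0.001]
contact_force: [-0.5, -0.4, -0.1]
gripper_width: 0.701
grasp_force: 0.0
```

Call:
apply_moves(deltas=[[0.3,[-0.2,-0.25,0],0],[0.3,[-0.4,-0.5,0],0],[0.3,[-0.48,-0.75,0],0],[0.3,[-0.48,-1.0,0],0],[0.3,[-0.48,-1.0,0],0],[0.3,[-0.48,-1.0,0],0]])

```text
t: 2.8
eef_pos: [0.4452, 0.2144, 0.2315]
tool_rot: [0.0, 0.005, 1.0, -0.001]
contact_force: [1.0, 0.7, -0.4]
gripper_width: 0.703
grasp_force: 0.0
```

Call:
apply_moves(deltas=[[0.3,[0,-0.25,0.2],0],[0.3,[0,-0.4,0.4],0],[0.3,[0,-0.4,0.6],0],[0.3,[0,-0.4,0.8],0],[0.3,[0,-0.4,0.8],0],[0.3,[0,-0.4,0.8],0]])

```text
t: 3.4
eef_pos: [0.4442, 0.1403, 0.0717]
tool_rot: [-0.0, -0.0, 1.0, -0.0]
contact_force: [-0.7, -0.0, -0.2]
gripper_width: 0.703
grasp_force: 0.0
```

Call:
apply_moves(deltas=[[0.3,[0,0,0.16],0],[0.3,[0,0,0.28],0],[0.3,[0,0,0.318],0],[0.3,[0,0,0.318],0],[0.3,[0,0,0.318],0]])

```text
t: 3.9
eef_pos: [0.4454, 0.1402, 0.0094]
tool_rot: [0.001, 0.0, 1.0, 0.001]
contact_force: [-0.0, -0.5, 0.0]
gripper_width: 0.702
grasp_force: 0.0
```

Call:
apply_moves(deltas=[[0.3,[0,0,0.01],0],[0.3,[0,0,0.01],0],[0.3,[0,0,0.01],0]])

```text
t: 4.2
eef_pos: [0.4444, 0.1394, 0.0062]
tool_rot: [0.0, 0.0, 1.0, 0.0]
contact_force: [1.0, 0.9, -0.8]
gripper_width: 0.7
grasp_force: 0.0
```

Call:
apply_moves(deltas=[[0.3,[0,0,0.005],0],[0.3,[0,0,0.01],0],[0.3,[0,0,0.01],0]])

```text
t: 4.5
eef_pos: [0.444, 0.1392, 0.0035]
tool_rot: [-0.0, 0.0, 1.0, -0.0]
contact_force: [0.1, -0.1, -0.3]
gripper_width: 0.702
grasp_force: 0.0
```

Call:
apply_moves(deltas=[[0.3,[0,0,0.005],0],[0.3,[0,0,0.01],0],[0.3,[0,0,0.01],0]])

```text
t: 4.8
eef_pos: [0.444, 0.1393, 0.0015]
tool_rot: [-0.0, 0.0, 1.0, -0.0]
contact_force: [-0.8, -0.0, 0.1]
gripper_width: 0.7
grasp_force: 0.0
```

Call:
apply_moves(deltas=[[0.3,[0,0,0.005],0],[0.3,[0,0,0.01],0],[0.3,[0,0,0.01],0]])

```text
t: 5.1
eef_pos: [0.4442, 0.1393, 0.0]
tool_rot: [0.0, 0.0, 1.0, 0.0]
contact_force: [-1.3, 0.5, 6.6]
gripper_width: 0.7
grasp_force: 3.4
```

Call:
apply_moves(deltas=[[0.3,[0,0,-0.012],0],[0.3,[0,0,-0.012],0],[0.6,[0,0,-0.012],0],[0.6,[0,0,-0.012],0],[0.6,[0,0,-0.012],0],[0.6,[0,0,-0.012],0]], squeeze=25)

```text
t: 5.7
eef_pos: [0.4442, 0.1394, 0.0023]
tool_rot: [0.0, 0.0, 1.0, 0.0]
contact_force: [-1.3, 0.9, 5.2]
gripper_width: 0.582
grasp_force: 25.2
```

Call:
apply_moves(deltas=[[0.3,[0,0,0],0],[0.3,[0,0,0],0],[0.3,[0,0,0],0.25],[0.3,[0,0,0],0.25],[0.3,[0,0,0],0.25],[0.3,[0,0,0],0.25],[0.3,[0,0,0],0.25],[0.3,[0,0,0],0.25],[0.3,[0,0,0],0.25],[0.3,[0,0,0],0.25],[0.3,[0,0,0],0.25],[0.3,[0,0,0],0.25]])

```text
t: 6.9
eef_pos: [0.4441, 0.1394, 0.002]
tool_rot: [-0.0, 0.684, 0.73, -0.0]
contact_force: [0.0, 0.7, 0.6]
gripper_width: 0.703
grasp_force: 0.0
```

Call:
apply_moves(deltas=[[0.3,[0,0,0],0.021],[0.3,[0,0,0],0.012],[0.6,[0,0,0],0.012],[0.6,[0,0,0],0.012],[0.6,[0,0,0],0.012],[0.6,[0,0,0],0.012]])

```text
t: 7.5
eef_pos: [0.4442, 0.1394, 0.0022]
tool_rot: [-0.0, 0.709, 0.705, 0.0]
contact_force: [-0.9, -0.5, 5.2]
gripper_width: 0.577
grasp_force: 30.2
```

```bash
python3 -c "
from station import bot
s=bot.get_obs();print({k:[round(float(x),4) for x in (v if hasattr(v,'__len__') else [v])] for k,v in s.items()})"
```

```text
{'t': [7.5], 'q': [-0.8311, 0.5719, 0.4888, 2.2273, -0.5973, 0.4695, 0.1293], 'joint_vel': [-0.0012, 0.0002, 0.0004, 0.0005, -0.0017, -0.0004, 0.0016], 'joint_torque': [0.2855, -42.1634, 7.4449, -11.4204, -0.0541, -0.2853, -0.0764], 'eef_pos': [0.4442, 0.1394, 0.0022], 'tool_rot': [-0.0001, 0.709, 0.7052, 0.0002], 'contact_force': [-0.8874, -0.5439, 5.214], 'torque': [0.0166, 0.1513, 0.0691], 'grasp_force': [30.2225], 'gripper_width': [0.5768]}
```

Call:
apply_moves(deltas=[[0.6,[0,0,0],0],[0.6,[0,0,-0.1],0],[0.6,[0,0,-0.25],0],[0.6,[0,0,-0.4],0],[0.6,[0,0,-0.55],0],[0.6,[0,0,-0.6],0],[0.6,[0.11,0.25,-0.6],0],[0.6,[0.22,0.5,-0.6],0],[0.6,[0.3,0.68,-0.6],0],[0.6,[0.333,0.749,-0.6],0],[0.6,[0.333,0.749,-0.6],0],[0.6,[0.333,0.749,-0.6],0]], squeeze=50)

```text
t: 8.7
eef_pos: [0.5928, 0.2043, 0.1204]
tool_rot: [-0.001, 0.709, 0.705, -0.002]
contact_force: [-0.8, 0.9, -2.9]
gripper_width: 0.565
grasp_force: 55.4
```

```bash
python3 - <<'E'
from h import *
s=bot.read_camera("scene"); x,y=200,130
cv2.imwrite("pics/s3.png",cv2.resize(s["color"][y:y+90,x:x+100,::-1],None,fx=6,fy=6,interpolation=cv2.INTER_CUBIC))
E
```

```text
(no output)
```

View pics/s3.png

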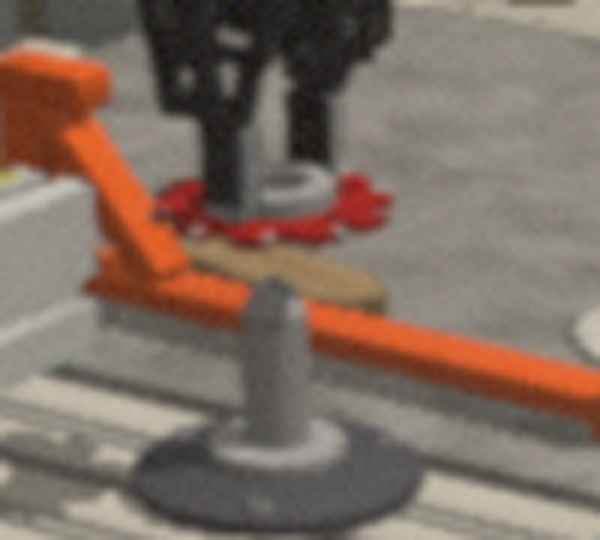

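The held red disc spans 155–392 px, centred at about 273 over the shaft at about 275 px, so it is laterally aligned. Lowering it.

Call:
apply_moves(deltas=[[0.6,[0,0,0.08],0],[0.6,[0,0,0.15],0],[0.6,[0,0,0.17],0],[0.6,[0,0,0.17],0]])

```text
t: 9.15
eef_pos: [0.5931, 0.2049, 0.0867]
tool_rot: [-0.001, 0.709, 0.705, -0.001]
contact_force: [0.3, -0.0, -2.2]
gripper_width: 0.566
grasp_force: 55.4
```

Call:
apply_moves(deltas=[[0.6,[0,0,0.02],0],[0.6,[0,0,0.03],0],[0.6,[0,0,0.035],0],[0.6,[0,0,0.035],0]])

```text
t: 9.55
eef_pos: [0.5943, 0.2052, 0.0811]
tool_rot: [0.0, 0.709, 0.705, 0.0]
contact_force: [0.0, -0.3, -2.1]
gripper_width: 0.568
grasp_force: 55.4
```

Call:
apply_moves(deltas=[[0.6,[0,0,0.01],0],[0.6,[0,0,0.02],0],[0.6,[0,0,0.025],0],[0.6,[0,0,0.025],0]])

```text
t: 9.95
eef_pos: [0.5941, 0.2052, 0.0759]
tool_rot: [-0.0, 0.709, 0.705, -0.0]
contact_force: [-0.6, -0.3, -2.9]
gripper_width: 0.562
grasp_force: 55.4
```

Call:
apply_moves(deltas=[[0.6,[0,0,0.03],0],[0.6,[0,0,0.06],0],[0.6,[0,0,0.09],0],[0.6,[0,0,0.12],0],[0.6,[0,0,0.12],0]])

```text
t: 10.45
eef_pos: [0.5934, 0.205, 0.0509]
tool_rot: [-0.0, 0.709, 0.705, -0.001]
contact_force: [-0.4, -0.6, -3.2]
gripper_width: 0.559
grasp_force: 55.4
```

Call:
apply_moves(deltas=[[0.6,[0,0,0.03],0],[0.6,[0,0,0.06],0],[0.6,[0,0,0.09],0],[0.6,[0,0,0.12],0],[0.6,[0,0,0.135],0],[0.6,[0,0,0.135],0],[0.6,[0,0,0.135],0]])

```text
t: 11.15
eef_pos: [0.5944, 0.2051, 0.0251]
tool_rot: [0.0, 0.709, 0.705, 0.0]
contact_force: [-1.3, 0.2, -2.6]
gripper_width: 0.567
grasp_force: 55.4
```

Call:
apply_moves(deltas=[[0.6,[0,0,0.01],0],[0.6,[0,0,0.015],0],[0.6,[0,0,0.015],0]])

```text
t: 11.45
eef_pos: [0.5945, 0.2053, 0.0226]
tool_rot: [-0.0, 0.709, 0.705, 0.0]
contact_force: [-1.1, -0.4, 1.4]
gripper_width: 0.564
grasp_force: 56.5
```

Call:
apply_moves(deltas=[[0.3,[0,0,0],0],[0.3,[0,0,0],0],[0.3,[0,0,0],0],[0.3,[0,0,-0.1],0],[0.3,[0,0,-0.3],0],[0.3,[0,0,-0.5],0],[0.3,[0,0,-0.7],0],[0.3,[-0.25,0,-0.7],0],[0.3,[-0.5,0,-0.7],0],[0.3,[-0.75,0,-0.7],0],[0.3,[-1,0,-0.7],0],[0.3,[-1,0,-0.7],0]])

```text
t: 12.65
eef_pos: [0.5925, -0.0047, 0.1633]
tool_rot: [0.002, 0.713, 0.701, -0.001]
contact_force: [-0.0, -0.9, 0.6]
gripper_width: 0.698
grasp_force: 0.0
```

Call:
apply_moves(deltas=[[0.3,[-0.25,0,0],0],[0.3,[-0.5,0,0],0],[0.3,[-0.75,0,0],0],[0.3,[-1,0,0],0],[0.3,[-1,0,0],0],[0.3,[-1,0,0],0]])

```text
t: 13.25
eef_pos: [0.5918, -0.1967, 0.1622]
tool_rot: [0.0, 0.71, 0.704, -0.0]
contact_force: [0.5, 1.1, -0.5]
gripper_width: 0.701
grasp_force: 0.0
```

```bash
cat > m.py <<'E'
from h import *
from circ import circ
from seg import fit
p=snap("top","m_"+str(int(bot.get_obs()["t"]*100))); s=bot.get_obs(); print(s["t"],np.round(s["eef_pos"],4))
for n,z,r,g in (("green",.01,.025,(.604,-.3625)),("black",.016,.025,(.595,-.151)),("brass",.016,.025,(.442,-.0805))):
    print(n,"mid",circ(p,g,r,z/2,1,.003),"seg",fit(p,n)[0].round(4),"net",[np.round(d["point"],4).tolist()+[round(d["confidence"],2)] for d in bot.look_for(p,n+dict(green="_spacer",black="_collar",brass="_ring")[n])][:1])
E
python3 m.py
```

```text
13.3 [ 0.5923 -0.1945  0.1619]
green mid (array([ 0.6036, -0.3623]), np.float64(53.2)) seg [ 0.6049 -0.364   0.005 ] net [[0.6066, -0.3638, 0.0094, 0.52]]
black mid (array([ 0.5675, -0.1615]), np.float64(14.2)) seg [ 0.5689 -0.1769  0.008 ] net []Traceback (most recent call last):
  File "m.py", line 6, in <module>
    print(n,"mid",circ(p,g,r,z/2,1,.003),"seg",fit(p,n)[0].round(4),"net",[np.round(d["point"],4).tolist()+[round(d["confidence"],2)] for d in bot.look_for(p,n+dict(green="_spacer",black="_collar",brass="_ring")[n])][:1])
                                               ~~~^^^^^
  File "seg.py", line 13, in fit
    cc=max(cs,key=cv2.contourArea); e=cv2.fitEllipse(cv2.convexHull(cc))
ValueError: max() iterable argument is empty
```

Call:
apply_moves(deltas=[[0.3,[-0.25,0.068,0],0],[0.3,[-0.5,0.068,0.1],0],[0.3,[-0.75,0.068,0.3],0],[0.3,[-0.842,0.068,0.5],0],[0.3,[-0.842,0.068,0.66],0],[0.3,[-0.842,0.068,0.66],0],[0.3,[-0.842,0.068,0.66],0]])

```text
t: 14.1
eef_pos: [0.6057, -0.3612, 0.0299]
tool_rot: [-0.001, 0.708, 0.706, 0.0]
contact_force: [0.1, 0.8, 1.2]
gripper_width: 0.699
grasp_force: 0.0
```

Call:
apply_moves(deltas=[[0.3,[-0.008,-0.005,0.08],0],[0.3,[-0.008,-0.005,0.13],0],[0.3,[-0.008,-0.005,0.152],0],[0.3,[-0.008,-0.005,0.152],0],[0.3,[-0.008,-0.005,0.152],0]], squeeze=25)

```text
t: 14.6
eef_pos: [0.6043, -0.3649, 0.0001]
tool_rot: [0.0, 0.709, 0.705, 0.0]
contact_force: [0.5, 0.1, -0.3]
gripper_width: 0.701
grasp_force: 0.0
```

Call:
apply_moves(deltas=[[0.6,[0,0,0],0],[0.6,[0,0,0],0],[0.6,[0,0,0],0],[0.6,[0,0,0],0]])

```text
t: 15.0
eef_pos: [0.6044, -0.3653, 0.0006]
tool_rot: [0.001, 0.709, 0.705, 0.0]
contact_force: [-0.3, 1.6, 5.5]
gripper_width: 0.574
grasp_force: 26.5
```

Call:
apply_moves(deltas=[[0.3,[0,0,0],0],[0.3,[0,0,0],0],[0.3,[0,0,0],-0.245],[0.3,[0,0,0],-0.245],[0.3,[0,0,0],-0.245],[0.3,[0,0,0],-0.245],[0.3,[0,0,0],-0.245],[0.3,[0,0,0],-0.245],[0.3,[0,0,0],-0.245],[0.3,[0,0,0],-0.245],[0.3,[0,0,0],-0.245],[0.3,[0,0,0],-0.245]])

```text
t: 16.2
eef_pos: [0.6037, -0.3649, -0.0006]
tool_rot: [-0.0, 0.035, 0.999, 0.0]
contact_force: [-0.7, 0.0, -0.3]
gripper_width: 0.701
grasp_force: 0.0
```

Call:
apply_moves(deltas=[[0.3,[0,0,0],0.012],[0.3,[0,0,0],0.01],[0.6,[0,0,0],0.01],[0.6,[0,0,0],0.01],[0.6,[0,0,0],0.01],[0.6,[0,0,0],0.01]])

```text
t: 16.8
eef_pos: [0.6039, -0.365, -0.0001]
tool_rot: [-0.0, 0.069, 0.998, -0.0]
contact_force: [-0.4, 0.7, 3.3]
gripper_width: 0.584
grasp_force: 26.1
```

Call:
apply_moves(deltas=[[0.6,[0,0,0],0],[0.6,[0,0,-0.1],0],[0.6,[0,0,-0.3],-0.01],[0.6,[0,0,-0.5],-0.022],[0.6,[0,0,-0.6],-0.022],[0.6,[0,0,-0.6],-0.022],[0.6,[0,0,-0.6],-0.022]], squeeze=40)

```text
t: 17.5
eef_pos: [0.6038, -0.3645, 0.1192]
tool_rot: [-0.0, 0.0, 1.0, 0.0]
contact_force: [-0.3, 0.5, -1.2]
gripper_width: 0.577
grasp_force: 41.6
```

```bash
cat > d.py <<'E'
import sys; from h import *
from scipy.spatial.transform import Rotation as Q
s=bot.get_obs(); w=np.array(s["tool_rot"]); R=Q.from_quat(np.r_[w[1:],w[0]]).as_matrix()
d=np.array([float(a) for a in sys.argv[1:4]])-s["eef_pos"]
print(s["t"],np.round(s["eef_pos"],4),"d",(R.T@d/.2).round(3),"yaw of y deg",round(np.degrees(np.arctan2(R[1,1],R[0,1])),2))
E
python3 d.py .5943 .2053 .120
```

```text
17.5 [ 0.6038 -0.3645  0.1192] d [ 0.049  2.849 -0.003] yaw of y deg 89.98
```

Call:
apply_moves(deltas=[[0.6,[0,0.2,0],0],[0.6,[0,0.45,0],0],[0.6,[0,0.7,0],0],[0.6,[0,0.95,0],0],[0.6,[0,1,0],0]])

```text
t: 18.0
eef_pos: [0.6034, -0.1556, 0.1171]
tool_rot: [-0.002, -0.005, 1.0, 0.003]
contact_force: [0.3, -0.4, 0.1]
gripper_width: 0.581
grasp_force: 41.6
```

Call:
apply_moves(deltas=[[0.6,[0,0.25,0],0],[0.6,[0,0.5,0],0],[0.6,[0,0.75,0],0],[0.6,[0,1,0],0],[0.6,[0,1,0],0]])

```text
t: 18.5
eef_pos: [0.6027, 0.0456, 0.1176]
tool_rot: [-0.002, -0.006, 1.0, 0.002]
contact_force: [0.4, 0.5, -0.9]
gripper_width: 0.575
grasp_force: 41.7
```

Call:
apply_moves(deltas=[[0.6,[0.049,0.25,0],0],[0.6,[0.049,0.5,0],0],[0.6,[0.049,0.7,0],0],[0.6,[0.049,0.82,0],0],[0.6,[0.049,0.849,0],0],[0.6,[0.049,0.849,0],0],[0.6,[0.049,0.849,0],0],[0.6,[0.049,0.849,0],0]])

```text
t: 19.3
eef_pos: [0.5947, 0.2021, 0.1193]
tool_rot: [-0.0, 0.002, 1.0, -0.001]
contact_force: [-0.4, -1.1, -1.1]
gripper_width: 0.58
grasp_force: 41.7
```

```bash
python3 d.py .5943 .2053 .083
```

```text
19.3 [0.5947 0.2021 0.1193] d [0.002 0.016 0.182] yaw of y deg 89.79
```

Call:
apply_moves(deltas=[[0.6,[0,0.016,0],0],[0.6,[0,0.016,0.05],0],[0.6,[0,0.016,0.1],0],[0.6,[0,0.016,0.13],0],[0.6,[0,0.016,0.13],0]])

```text
t: 19.8
eef_pos: [0.5934, 0.2077, 0.092]
tool_rot: [-0.001, 0.0, 1.0, -0.001]
contact_force: [-0.1, 0.4, -0.8]
gripper_width: 0.583
grasp_force: 41.7
```

```bash
python3 d.py .5943 .2053 .075
```

```text
19.8 [0.5934 0.2077 0.092 ] d [-0.005 -0.012  0.085] yaw of y deg 89.97
```

Call:
apply_moves(deltas=[[0.6,[-0.004,-0.012,0],0],[0.6,[-0.004,-0.012,0.02],0],[0.6,[-0.004,-0.012,0.04],0],[0.6,[-0.004,-0.012,0.06],0],[0.6,[-0.004,-0.012,0.085],0],[0.6,[-0.004,-0.012,0.085],0]])

```text
t: 20.4
eef_pos: [0.5946, 0.2056, 0.0758]
tool_rot: [-0.001, 0.0, 1.0, -0.0]
contact_force: [0.1, 0.4, 0.1]
gripper_width: 0.579
grasp_force: 41.7
```

```bash
python3 d.py .5943 .2053 .036
```

```text
20.4 [0.5946 0.2056 0.0758] d [ 0.001 -0.001  0.199] yaw of y deg 89.98
```

Call:
apply_moves(deltas=[[0.6,[0,0,0.03],0],[0.6,[0,0,0.06],0],[0.6,[0,0,0.09],0],[0.6,[0,0,0.12],0],[0.6,[0,0,0.15],0],[0.6,[0,0,0.18],0],[0.6,[0,0,0.195],0],[0.6,[0,0,0.195],0]])

```text
t: 21.2
eef_pos: [0.5948, 0.2057, 0.037]
tool_rot: [-0.0, 0.0, 1.0, -0.0]
contact_force: [-1.9, 0.6, -1.6]
gripper_width: 0.581
grasp_force: 41.6
```

Call:
apply_moves(deltas=[[0.6,[0,0,0.005],0],[0.6,[0,0,0.01],0],[0.6,[0,0,0.01],0]])

```text
t: 21.5
eef_pos: [0.5949, 0.2058, 0.0357]
tool_rot: [-0.0, 0.0, 1.0, 0.0]
contact_force: [-3.4, 0.5, 1.1]
gripper_width: 0.577
grasp_force: 41.9
```

Call:
apply_moves(deltas=[[0.6,[0.004,0,0],0],[0.6,[0.004,0,0.005],0],[0.6,[0.004,0,0.008],0],[0.6,[0.004,0,0.008],0]])

```text
t: 21.9
eef_pos: [0.5948, 0.2058, 0.0342]
tool_rot: [0.0, 0.0, 1.0, 0.0]
contact_force: [-2.1, 1.5, 0.3]
gripper_width: 0.577
grasp_force: 41.8
```

Call:
apply_moves(deltas=[[0.6,[0,0,0.004],0],[0.6,[0,0,0.006],0],[0.6,[0,0,0.006],0]])

```text
t: 22.2
eef_pos: [0.5949, 0.2058, 0.0339]
tool_rot: [0.0, 0.0, 1.0, 0.0]
contact_force: [-3.5, -0.3, 9.2]
gripper_width: 0.58
grasp_force: 42.6
```

Call:
apply_moves(deltas=[[0.3,[0,0,0],0],[0.3,[0,0,0],0],[0.3,[0,0,0],0],[0.3,[0,0,-0.1],0],[0.3,[0,0,-0.3],0],[0.3,[0,0,-0.4],0],[0.3,[-0.03,-0.25,-0.4],0],[0.3,[-0.03,-0.5,-0.4],0],[0.3,[-0.03,-0.75,-0.4],0],[0.3,[-0.03,-0.967,-0.4],0],[0.3,[-0.03,-0.967,-0.3],0],[0.3,[-0.03,-0.967,-0.2],0]])

```text
t: 23.4
eef_pos: [0.6013, 0.0095, 0.0732]
tool_rot: [0.001, 0.002, 1.0, -0.0]
contact_force: [-0.3, 1.8, -0.5]
gripper_width: 0.7
grasp_force: 0.0
```

```bash
python3 d.py .601 .0125 .012
```

```text
23.4 [0.6013 0.0095 0.0732] d [0.002 0.015 0.306] yaw of y deg 89.73
```

Call:
apply_moves(deltas=[[0.3,[0,0,0.1],0],[0.3,[0,0,0.2],0],[0.3,[0,0,0.25],0],[0.3,[0,0,0.25],0],[0.3,[0,0,0.25],0]])

```text
t: 23.9
eef_pos: [0.6008, 0.0122, 0.0234]
tool_rot: [0.0, 0.0, 1.0, -0.0]
contact_force: [0.7, -0.4, 0.9]
gripper_width: 0.698
grasp_force: 0.0
```

```bash
python3 d.py .601 .0125 .0025
```

```text
23.9 [0.6008 0.0122 0.0234] d [-0.001  0.001  0.104] yaw of y deg 89.97
```

Call:
apply_moves(deltas=[[0.3,[0,0,0.06],0],[0.3,[0,0,0.09],0],[0.3,[0,0,0.102],0],[0.3,[0,0,0.102],0],[0.6,[0,0,0.102],0],[0.6,[0,0,0.102],0],[0.6,[0,0,0.102],0],[0.6,[0,0,0.102],0]], squeeze=25)

```text
t: 24.7
eef_pos: [0.6003, 0.0122, 0.0028]
tool_rot: [-0.0, 0.0, 1.0, -0.0]
contact_force: [-2.4, -0.3, 4.3]
gripper_width: 0.601
grasp_force: 26.1
```

Call:
apply_moves(deltas=[[0.3,[0,0,0],0],[0.3,[0,0,0],0],[0.3,[0,0,0],0.25],[0.3,[0,0,0],0.25],[0.3,[0,0,0],0.25],[0.3,[0,0,0],0.25],[0.3,[0,0,0],0.25],[0.3,[0,0,0],0.25],[0.3,[0,0,0],0.25],[0.3,[0,0,0],0.25],[0.3,[0,0,0],0.25],[0.3,[0,0,0],0.25]])

```text
t: 25.9
eef_pos: [0.6005, 0.0126, 0.0024]
tool_rot: [0.0, 0.684, 0.73, 0.0]
contact_force: [0.7, -0.2, -0.2]
gripper_width: 0.699
grasp_force: 0.0
```

Call:
apply_moves(deltas=[[0.3,[0,0,0],0.012],[0.3,[0,0,0],0.012],[0.6,[0,0,0],0.012],[0.6,[0,0,0],0.012],[0.6,[0,0,0],0.012],[0.6,[0,0,0],0.012]])

```text
t: 26.5
eef_pos: [0.6006, 0.0126, 0.0027]
tool_rot: [-0.0, 0.709, 0.706, 0.0]
contact_force: [0.2, 0.8, 3.4]
gripper_width: 0.602
grasp_force: 25.7
```

```bash
python3 d.py .5945 .2055 .122
```

```text
26.5 [0.6006 0.0126 0.0027] d [ 0.965 -0.034 -0.596] yaw of y deg -0.24
```

Call:
apply_moves(deltas=[[0.6,[0,0,0],0],[0.6,[0,0,0],0],[0.6,[0,0,-0.1],0],[0.6,[0,0,-0.15],0],[0.6,[0,0,-0.15],0],[0.6,[0,0,-0.15],0]], squeeze=50)

```text
t: 27.1
eef_pos: [0.6001, 0.0124, 0.0321]
tool_rot: [-0.0, 0.709, 0.705, -0.0]
contact_force: [-0.7, -0.1, -2.7]
gripper_width: 0.588
grasp_force: 52.7
```

```bash
python3 - <<'E'
from h import *
s=bot.read_camera("scene"); u=proj(s,(.6,.0126,.05)).astype(int); x,y=u-[50,45]
cv2.imwrite("pics/s4.png",cv2.resize(s["color"][y:y+90,x:x+100,::-1],None,fx=6,fy=6,interpolation=cv2.INTER_CUBIC))
E
```

```text
(no output)
```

View pics/s4.png

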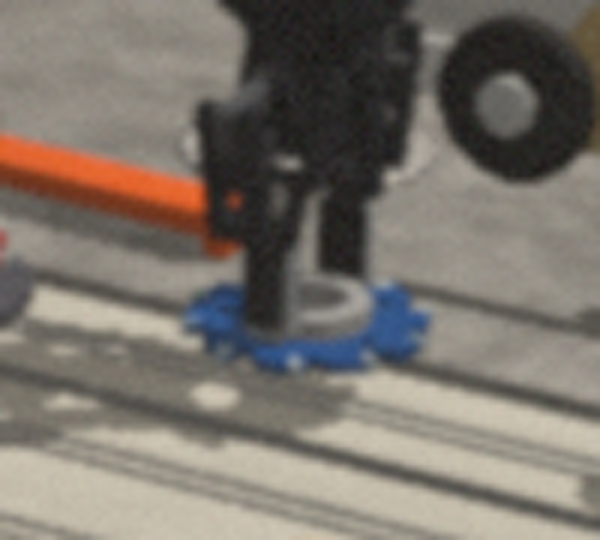

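The blue cutter is held level by its hub, with its disc at about (307,325). Carrying it to the arbor.

Call:
apply_moves(deltas=[[0.6,[0,0,-0.15],0],[0.6,[0,0,-0.35],0],[0.6,[0,0,-0.45],0],[0.6,[0,0,-0.45],0],[0.6,[0.2,-0.031,-0.45],0],[0.6,[0.45,-0.031,-0.45],0],[0.6,[0.7,-0.031,-0.45],0],[0.6,[0.9,-0.031,-0.45],0],[0.6,[0.965,-0.031,-0.45],0],[0.6,[0.965,-0.031,-0.45],0],[0.6,[0.965,-0.031,-0.45],0],[0.6,[0.965,-0.031,-0.45],0]])

```text
t: 28.35
eef_pos: [0.595, 0.2024, 0.1219]
tool_rot: [0.0, 0.71, 0.704, -0.001]
contact_force: [0.0, -0.5, -3.1]
gripper_width: 0.584
grasp_force: 53.4
```

Call:
apply_moves(deltas=[[0.6,[0,0,0.05],0],[0.6,[0,0,0.1],0],[0.6,[0,0,0.13],0],[0.6,[0,0,0.13],0],[0.6,[0,0,0.13],0]])

```text
t: 28.85
eef_pos: [0.5951, 0.2052, 0.0962]
tool_rot: [-0.0, 0.709, 0.705, -0.0]
contact_force: [0.4, -0.4, -3.5]
gripper_width: 0.582
grasp_force: 53.4
```

```bash
python3 d.py .5945 .2055 .078
```

```text
28.85 [0.5951 0.2052 0.0962] d [ 0.002 -0.003  0.091] yaw of y deg -0.3
```

Call:
apply_moves(deltas=[[0.6,[0.001,-0.003,0.025],0],[0.6,[0.001,-0.003,0.05],0],[0.6,[0.001,-0.003,0.07],0],[0.6,[0.001,-0.003,0.09],0],[0.6,[0.001,-0.003,0.09],0]])

```text
t: 29.35
eef_pos: [0.5941, 0.2055, 0.0778]
tool_rot: [-0.0, 0.709, 0.705, -0.001]
contact_force: [-0.1, 1.1, -3.7]
gripper_width: 0.589
grasp_force: 53.4
```

Call:
apply_moves(deltas=[[0.6,[0,0,0.03],0],[0.6,[0,0,0.06],0],[0.6,[0,0,0.09],0],[0.6,[0,0,0.12],0],[0.6,[0,0,0.145],0],[0.6,[0,0,0.145],0],[0.6,[0,0,0.145],0]])

```text
t: 30.05
eef_pos: [0.5946, 0.2055, 0.0494]
tool_rot: [0.0, 0.709, 0.705, -0.0]
contact_force: [-0.6, -0.3, -2.3]
gripper_width: 0.585
grasp_force: 53.4
```

Seated TCP should be about 0.0467.

Call:
apply_moves(deltas=[[0.6,[0,0,0.006],0],[0.6,[0,0,0.012],0],[0.6,[0,0,0.014],0],[0.6,[0,0,0.014],0]])

```text
t: 30.45
eef_pos: [0.5947, 0.2056, 0.0471]
tool_rot: [-0.0, 0.709, 0.705, 0.0]
contact_force: [-2.0, 0.1, 1.0]
gripper_width: 0.582
grasp_force: 53.8
```

Call:
apply_moves(deltas=[[0.6,[0,0,0.004],0],[0.6,[0,0,0.005],0],[0.6,[0,0,0.005],0]])

```text
t: 30.75
eef_pos: [0.5948, 0.2057, 0.047]
tool_rot: [-0.0, 0.709, 0.705, 0.0]
contact_force: [-3.9, -0.6, 9.2]
gripper_width: 0.583
grasp_force: 54.7
```

Call:
apply_moves(deltas=[[0.3,[0,0,0],0],[0.3,[0,0,0],0],[0.3,[0,0,0],0],[0.3,[0,0,-0.1],0],[0.3,[0,0,-0.3],0],[0.3,[0,0,-0.4],0],[0.3,[-0.25,-0.1,-0.4],0],[0.3,[-0.45,-0.25,-0.4],0],[0.3,[-0.65,-0.4,-0.4],0],[0.3,[-0.85,-0.5,-0.4],0],[0.3,[-1,-0.6,-0.4],0],[0.3,[-1,-0.76,-0.4],0]])

```text
t: 31.95
eef_pos: [0.4416, 0.0019, 0.1262]
tool_rot: [0.001, 0.711, 0.703, 0.0]
contact_force: [-0.6, 1.1, 0.4]
gripper_width: 0.699
grasp_force: 0.0
```

Call:
apply_moves(deltas=[[0.3,[-0.2,0,0.1],0],[0.3,[-0.43,0,0.2],0],[0.3,[-0.43,0,0.4],0],[0.3,[-0.43,0,0.48],0],[0.3,[-0.43,0,0.48],0],[0.3,[-0.43,0,0.48],0]])

```text
t: 32.55
eef_pos: [0.4413, -0.08, 0.03]
tool_rot: [0.0, 0.709, 0.705, -0.0]
contact_force: [1.1, -0.9, 0.2]
gripper_width: 0.695
grasp_force: 0.0
```

```bash
python3 d.py .442 -.0805 .003
```

```text
32.55 [ 0.4413 -0.08    0.03  ] d [-0.003  0.004  0.135] yaw of y deg -0.31
```

Call:
apply_moves(deltas=[[0.3,[-0.003,0.004,0.08],0],[0.3,[-0.003,0.004,0.12],0],[0.3,[-0.003,0.004,0.135],0],[0.3,[-0.003,0.004,0.135],0],[0.6,[-0.003,0.004,0.135],0],[0.6,[-0.003,0.004,0.135],0],[0.6,[-0.003,0.004,0.135],0],[0.6,[-0.003,0.004,0.135],0]], squeeze=25)

```text
t: 33.35
eef_pos: [0.4422, -0.0803, 0.0034]
tool_rot: [0.0, 0.709, 0.705, 0.0]
contact_force: [-0.8, 0.9, 5.3]
gripper_width: 0.585
grasp_force: 25.2
```

Call:
apply_moves(deltas=[[0.3,[0,0,0],0],[0.3,[0,0,0],0],[0.3,[0,0,0],-0.249],[0.3,[0,0,0],-0.249],[0.3,[0,0,0],-0.249],[0.3,[0,0,0],-0.249],[0.3,[0,0,0],-0.249],[0.3,[0,0,0],-0.249],[0.3,[0,0,0],-0.249],[0.3,[0,0,0],-0.249],[0.3,[0,0,0],-0.249],[0.3,[0,0,0],-0.249]])

```text
t: 34.55
eef_pos: [0.4419, -0.0804, 0.0028]
tool_rot: [0.0, 0.035, 0.999, -0.0]
contact_force: [0.1, -0.1, 0.6]
gripper_width: 0.702
grasp_force: 0.0
```

Call:
apply_moves(deltas=[[0.3,[0,0,0],-0.01],[0.3,[0,0,0],-0.01],[0.6,[0,0,0],-0.01],[0.6,[0,0,0],-0.01],[0.6,[0,0,0],-0.01],[0.6,[0,0,0],-0.01]])

```text
t: 35.15
eef_pos: [0.4419, -0.0804, 0.003]
tool_rot: [0.0, 0.008, 1.0, -0.0]
contact_force: [-0.7, -0.6, 5.5]
gripper_width: 0.58
grasp_force: 25.0
```

```bash
python3 d.py .5945 .2055 .123
```

```text
35.15 [ 0.4419 -0.0804  0.003 ] d [-0.741  1.441 -0.6  ] yaw of y deg 89.12
```

Call:
apply_moves(deltas=[[0.6,[0,0,0],0],[0.6,[0,0,-0.1],0],[0.6,[0,0,-0.3],0],[0.6,[0,0,-0.5],0],[0.6,[0,0,-0.6],0],[0.6,[-0.1,0.2,-0.6],0],[0.6,[-0.25,0.4,-0.6],0],[0.6,[-0.4,0.6,-0.6],0],[0.6,[-0.55,0.8,-0.6],0],[0.6,[-0.7,1,-0.6],0],[0.6,[-0.741,1,-0.6],0]], squeeze=40)

```text
t: 36.25
eef_pos: [0.5947, 0.1265, 0.1224]
tool_rot: [0.001, 0.003, 1.0, 0.002]
contact_force: [-1.5, -0.5, -1.1]
gripper_width: 0.569
grasp_force: 43.2
```

Call:
apply_moves(deltas=[[0.6,[0,0.2,0],0],[0.6,[0,0.35,0],0],[0.6,[0,0.441,0],0],[0.6,[0,0.441,0],0],[0.6,[0,0.441,0.05],0],[0.6,[0,0.441,0.1],0],[0.6,[0,0.441,0.13],0],[0.6,[0,0.441,0.13],0]])

```text
t: 37.05
eef_pos: [0.5929, 0.2042, 0.0951]
tool_rot: [-0.001, 0.007, 1.0, -0.001]
contact_force: [-0.9, -0.1, -2.7]
gripper_width: 0.571
grasp_force: 43.2
```

```bash
python3 d.py .5945 .2055 .078
```

```text
37.05 [0.5929 0.2042 0.0951] d [-0.008  0.007  0.085] yaw of y deg 89.16
```

Call:
apply_moves(deltas=[[0.6,[-0.005,0.004,0.02],0],[0.6,[-0.005,0.004,0.04],0],[0.6,[-0.005,0.004,0.06],0],[0.6,[-0.005,0.004,0.06],0],[0.6,[-0.005,0.004,0.06],0]])

```text
t: 37.55
eef_pos: [0.5948, 0.2068, 0.0846]
tool_rot: [-0.0, 0.006, 1.0, 0.0]
contact_force: [0.2, -0.3, -1.4]
gripper_width: 0.572
grasp_force: 43.2
```

```bash
python3 d.py .5945 .2055 .063
```

```text
37.55 [0.5948 0.2068 0.0846] d [ 0.001 -0.006  0.108] yaw of y deg 89.26
```

Call:
apply_moves(deltas=[[0.6,[0.001,-0.006,0.02],0],[0.6,[0.001,-0.006,0.04],0],[0.6,[0.001,-0.006,0.06],0],[0.6,[0.001,-0.006,0.08],0],[0.6,[0.001,-0.006,0.1],0],[0.6,[0.001,-0.006,0.108],0],[0.6,[0.001,-0.006,0.108],0]])

```text
t: 38.25
eef_pos: [0.5944, 0.2055, 0.0627]
tool_rot: [-0.0, 0.006, 1.0, -0.0]
contact_force: [0.4, -0.8, -1.8]
gripper_width: 0.57
grasp_force: 43.2
```

Call:
apply_moves(deltas=[[0.6,[0,0,0.005],0],[0.6,[0,0,0.01],0],[0.6,[0,0,0.014],0],[0.6,[0,0,0.014],0]])

```text
t: 38.65
eef_pos: [0.5948, 0.2056, 0.0613]
tool_rot: [0.0, 0.007, 1.0, 0.0]
contact_force: [-2.2, -1.1, 5.9]
gripper_width: 0.574
grasp_force: 43.9
```

Call:
apply_moves(deltas=[[0.3,[0,0,0],0],[0.3,[0,0,0],0],[0.3,[0,0,0],0],[0.3,[0,0,-0.1],0],[0.3,[0,0,-0.3],0],[0.3,[0,0,-0.35],0],[0.3,[0,-0.25,-0.35],0],[0.3,[0,-0.5,-0.35],0],[0.3,[0,-0.75,-0.35],0],[0.3,[0,-0.8,-0.35],0],[0.3,[0,-0.8,-0.35],0]])

```text
t: 39.75
eef_pos: [0.5925, 0.0424, 0.1302]
tool_rot: [-0.0, 0.009, 1.0, -0.001]
contact_force: [0.8, 1.0, -0.8]
gripper_width: 0.703
grasp_force: 0.0
```

```bash
python3 - <<'E'
from h import *
from circ import circ
p=bot.read_camera("top"); s=bot.get_obs(); print(s["eef_pos"])
print("black",[circ(p,(.595,-.15),.025,z,1,d) for z in(.008,.016) for d in(.003,.005)],[d["point"] for d in bot.look_for(p,"black_collar")])
u=proj(p,(.595,-.151,.016)).astype(int); a=u-25; c=p["color"][a[1]:a[1]+50,a[0]:a[0]+50,::-1].copy()
q=lambda X:(proj(p,X)-a+.5)*10-.5
c=cv2.resize(c,None,fx=10,fy=10,interpolation=cv2.INTER_CUBIC)
for z,col in((.016,(0,255,0)),(0,(0,0,255))):
    cv2.polylines(c,[np.array([q((.595+.025*np.cos(t),-.151+.025*np.sin(t),z)) for t in np.linspace(0,6.28,60)]).astype(int)],True,col,1)
cv2.imwrite("pics/blk2.png",c)
E
```

```text
[0.59256338 0.04537681 0.13019195]
black [(array([ 0.5961, -0.1514]), np.float64(57.3)), (array([ 0.5961, -0.151 ]), np.float64(57.9)), (array([ 0.5938, -0.1508]), np.float64(58.2)), (array([ 0.594 , -0.1504]), np.float64(58.5))] [[0.5969, -0.1483, 0.0136]]
```

View pics/blk2.png

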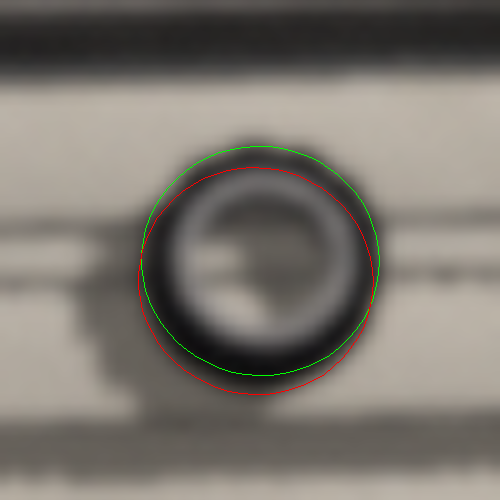

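The collar's outline fits the projected circles, sitting about 5 crop px above them. That puts the collar at about (0.596, -0.151).

```bash
python3 d.py .596 -.151 .03
```

```text
39.85 [0.5926 0.0472 0.1301] d [-0.029 -0.991  0.5  ] yaw of y deg 89.32
```

Call:
apply_moves(deltas=[[0.3,[-0.017,-0.25,0],0],[0.3,[-0.017,-0.5,0],0],[0.3,[-0.017,-0.75,0],0],[0.3,[-0.017,-0.97,0.1],0],[0.3,[-0.017,-0.97,0.3],0],[0.3,[-0.017,-0.97,0.48],0],[0.3,[-0.017,-0.97,0.48],0],[0.3,[-0.017,-0.97,0.48],0]])

```text
t: 40.65
eef_pos: [0.594, -0.1461, 0.0342]
tool_rot: [-0.0, 0.005, 1.0, 0.001]
contact_force: [0.4, -0.3, 0.8]
gripper_width: 0.699
grasp_force: 0.0
```

```bash
python3 d.py .596 -.151 .003
```

```text
40.65 [ 0.594  -0.1461  0.0342] d [-0.01  -0.024  0.156] yaw of y deg 89.43
```

Call:
apply_moves(deltas=[[0.3,[-0.01,-0.024,0.04],0],[0.3,[-0.01,-0.024,0.06],0],[0.3,[-0.01,-0.024,0.06],0],[0.3,[-0.01,-0.024,0.06],0]], squeeze=25)

```text
t: 41.05
eef_pos: [0.5957, -0.1533, 0.0229]
tool_rot: [0.0, 0.006, 1.0, -0.0]
contact_force: [-0.7, 0.1, 0.2]
gripper_width: 0.7
grasp_force: 0.0
```

```bash
python3 d.py .596 -.151 .003
```

```text
41.05 [ 0.5957 -0.1533  0.0229] d [-0.001  0.011  0.1  ] yaw of y deg 89.26
```

Call:
apply_moves(deltas=[[0.3,[0,0.01,0],0],[0.3,[0,0.01,0.05],0],[0.3,[0,0.01,0.09],0],[0.3,[0,0.01,0.1],0],[0.3,[0,0.01,0.1],0],[0.6,[0,0.01,0.1],0],[0.6,[0,0.01,0.1],0],[0.6,[0,0.01,0.1],0],[0.6,[0,0.01,0.1],0]])

```text
t: 41.95
eef_pos: [0.5954, -0.1513, 0.0024]
tool_rot: [0.0, 0.006, 1.0, -0.0]
contact_force: [-0.8, -0.6, -0.3]
gripper_width: 0.589
grasp_force: 26.2
```

Call:
apply_moves(deltas=[[0.3,[0,0,0],0],[0.3,[0,0,0],0],[0.3,[0,0,0],0.25],[0.3,[0,0,0],0.25],[0.3,[0,0,0],0.25],[0.3,[0,0,0],0.25],[0.3,[0,0,0],0.25],[0.3,[0,0,0],0.25],[0.3,[0,0,0],0.25],[0.3,[0,0,0],0.25],[0.3,[0,0,0],0.25],[0.3,[0,0,0],0.25]])

```text
t: 43.15
eef_pos: [0.5956, -0.1511, 0.0024]
tool_rot: [0.0, 0.689, 0.725, 0.0]
contact_force: [-0.2, 0.4, -0.4]
gripper_width: 0.702
grasp_force: 0.0
```

Call:
apply_moves(deltas=[[0.3,[0,0,0],0.01],[0.3,[0,0,0],0.01],[0.6,[0,0,0],0.01],[0.6,[0,0,0],0.01],[0.6,[0,0,0],0.01],[0.6,[0,0,0],0.01]])

```text
t: 43.75
eef_pos: [0.5956, -0.1511, 0.0026]
tool_rot: [-0.0, 0.709, 0.706, 0.0]
contact_force: [-0.6, 1.4, 5.0]
gripper_width: 0.591
grasp_force: 25.7
```

```bash
python3 d.py .5945 .2055 .123
```

```text
43.75 [ 0.5956 -0.1511  0.0026] d [ 1.783 -0.013 -0.601] yaw of y deg -0.24
```

Call:
apply_moves(deltas=[[0.6,[0,0,0],0],[0.6,[0,0,-0.1],0],[0.6,[0,0,-0.3],0],[0.6,[0,0,-0.5],0],[0.6,[0,0,-0.65],0],[0.6,[0.2,0,-0.65],0],[0.6,[0.45,0,-0.65],0],[0.6,[0.7,0,-0.65],0],[0.6,[0.95,-0.013,-0.65],0],[0.6,[1,-0.013,-0.65],0]], squeeze=40)

```text
t: 44.75
eef_pos: [0.593, 0.0571, 0.1311]
tool_rot: [-0.002, 0.705, 0.709, 0.0]
contact_force: [-0.2, 1.0, -0.8]
gripper_width: 0.582
grasp_force: 42.2
```

Call:
apply_moves(deltas=[[0.6,[0.25,0,0],0],[0.6,[0.5,0,0],0],[0.6,[0.68,0,0],0],[0.6,[0.783,0,0],0],[0.6,[0.783,0,0],0],[0.6,[0.783,0,0.05],0],[0.6,[0.783,0,0.12],0],[0.6,[0.783,0,0.16],0],[0.6,[0.783,0,0.16],0],[0.6,[0.783,0,0.16],0]])

```text
t: 45.75
eef_pos: [0.5945, 0.2044, 0.0999]
tool_rot: [-0.0, 0.709, 0.705, -0.0]
contact_force: [-0.4, -0.2, -1.1]
gripper_width: 0.584
grasp_force: 42.2
```

```bash
python3 d.py .5945 .2055 .079
```

```text
45.75 [0.5945 0.2044 0.0999] d [ 0.006 -0.     0.105] yaw of y deg -0.36
```

Call:
apply_moves(deltas=[[0.6,[0.003,0,0.02],0],[0.6,[0.004,0,0.04],0],[0.6,[0.004,0,0.06],0],[0.6,[0.004,0,0.08],0],[0.6,[0.004,0,0.1],0],[0.6,[0.004,0,0.1],0]])

```text
t: 46.35
eef_pos: [0.5941, 0.206, 0.0796]
tool_rot: [-0.0, 0.709, 0.705, -0.001]
contact_force: [-0.3, -0.0, -1.8]
gripper_width: 0.584
grasp_force: 42.2
```

Call:
apply_moves(deltas=[[0.6,[0,0,0.006],0],[0.6,[0,0,0.012],0],[0.6,[0,0,0.018],0],[0.6,[0,0,0.018],0]])

```text
t: 46.75
eef_pos: [0.5947, 0.2062, 0.0769]
tool_rot: [-0.0, 0.709, 0.705, 0.0]
contact_force: [-0.2, -0.6, -0.3]
gripper_width: 0.583
grasp_force: 42.3
```

Call:
apply_moves(deltas=[[0.6,[0,0,0.003],0],[0.6,[0,0,0.006],0],[0.6,[0,0,0.006],0],[0.6,[0,0,0.006],0]])

```text
t: 47.15
eef_pos: [0.5948, 0.2062, 0.0767]
tool_rot: [-0.0, 0.709, 0.705, 0.0]
contact_force: [-3.1, 0.0, 9.4]
gripper_width: 0.58
grasp_force: 43.2
```

Seated. Release, back off, and check.

Call:
apply_moves(deltas=[[0.3,[0,0,0],0],[0.3,[0,0,0],0],[0.3,[0,0,0],0],[0.3,[0,0,0],0],[0.3,[0,0,-0.1],0],[0.3,[0,0,-0.3],0],[0.3,[0,0,-0.5],0],[0.3,[-0.25,0,-0.6],0],[0.3,[-0.5,0,-0.6],0],[0.3,[-0.75,0,-0.6],0],[0.3,[-1,0,-0.6],0],[0.3,[-1,0,-0.6],0]])

```text
t: 48.35
eef_pos: [0.5927, -0.003, 0.1965]
tool_rot: [0.002, 0.713, 0.701, -0.001]
contact_force: [-0.0, -0.5, -0.5]
gripper_width: 0.701
grasp_force: 0.0
```

```bash
python3 - <<'E'
from h import *
from circ import circ
s=bot.read_camera("scene"); p=bot.read_camera("top")
out=[]
for q,X in((s,(.5945,.2055,.05)),(p,(.5945,.2055,.07))):
    u=proj(q,X).astype(int); out.append(cv2.resize(q["color"][u[1]-40:u[1]+40,u[0]-40:u[0]+40,::-1],None,fx=5,fy=5,interpolation=cv2.INTER_CUBIC))
cv2.imwrite("pics/end.png",np.hstack(out)); print("collar",circ(p,(.5945,.2055),.025,.09,1,.003))
E
```

```text
collar (array([0.6078, 0.2263]), np.float64(8.8))
```

View pics/end.png

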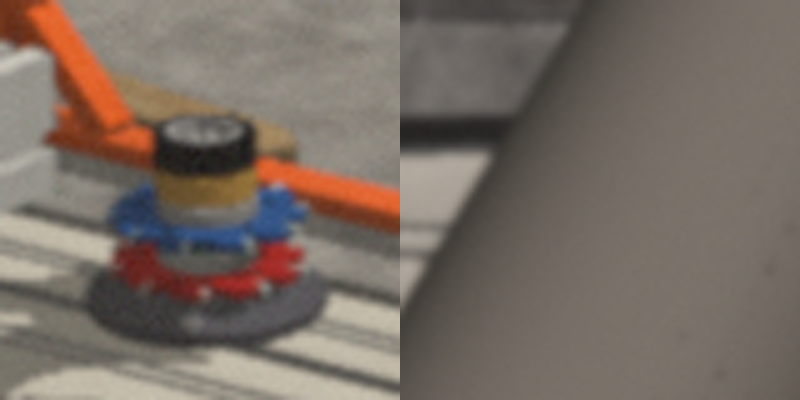

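The scene crop shows the whole stack level, coaxial and closed up, with the collar at (205,145) directly on the brass. The arm hides the top view. Handing in.

```bash
python3 -c "
from station import bot
print(bot.hand_in())"
```

```text
the job is handed in; nothing more can be done
None
```

All five parts are on the arbor in order (red, green, blue, brass, black), each seated and released, and I handed the job in at about 48 s; the hand-in returned no verdict.

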